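# Index the viewing stage from its loading notch to its reading notch

## Robot

A 6-joint arm with a two-finger parallel gripper is mounted at the origin on a cart in front of the work surface, level with it; the furniture and walls round the work are solid. World frame = base frame: x ahead of the robot, y to its left, z up, the work surface at z = 0. Lengths are in m, angles in degrees, forces in N, time in s.
With the tool pointing down it reaches from about 0.3 to 0.75 m from the base axis. Payload 8.5 kg.
Tool frame: the origin (TCP) lies at the very end of the fingers, on their centre line; the grasp point (between the pads) lies 19 mm behind it; x points along the fingers, y is the direction in which the jaws open and shut, and the axes are right-handed (so a half turn about x gives the same grasp; the last joint's range is limited). The gripper opens to 85 mm and grips with 20 to 120 N. Pads are 22 mm wide; open, the fingers measure 114 mm over their backs; the gripper's body (76 mm by 85 mm) begins 54 mm behind the grasp point. The pads swing forward as they close: fully open they stand 13 mm farther back than shut.
Start: joints at [-76.45, 21.807, 74.336, -0, 83.858, -12.336], TCP at [0.24, -0.495, 0.231] pointing down, gripper open.
Joint ranges: [-178.18, 178.18], [-50.72, 133.34], [12.68, 142.11], [-81.47, 261.47], [9.98, 163.14], [-165.26, 165.26]. Speed limits (degrees/s): [136.94, 136.94, 180, 180, 180, 180].

## Interface

Orientations are given as a 3x3 rotation matrix whose columns are the frame's x, y, z axes.
In Python, from rig import sensors, cams, env gives the robot as it stands.
- The arm moves only by the shell command python3 -m crank 'ROWS' [FORCE]. ROWS is a JSON object of lists of equal length, an entry for each row: "hand": the closure in counts, from 0 (fully open) to 255 (shut); "translation": the shift along the tool's x, y, z in m, a list of three; "dr": the turn, a rotation vector about the tool's x, y, z in rad, a list of three. A call has 1 to 5 rows; each row is the pose to reach, as a shift and turn from the pose commanded when the call began, along the tool's axes at that moment; what a row does not reach only later rows make up. A row lasts 1/10 s, in which the tool goes at most 50 mm and 8.59 degrees, less where a joint would pass 70% of its speed; a pose out of reach is approached as far as the arm can. A call with a gripper value outside its range is refused whole. The fingers move at their own pace and stop on an object; FORCE is the grip in N (left out, the last holds). Time passes only in rows, so rows that repeat a pose let the fingers close. It gives the time, the measured TCP pose, the force and the opening at its end, in the units of the state.
- sensors.observe(): the state, without advancing time (a new reading comes with each control period).
- cams.get_image(name): name is "scene" or "side" or "wrist"; returns (picture, depth): 384x512x3 uint8, blue, green, red; 384x512 float32, m along the optical axis (not along the pixel's ray), 0 where there is no reading.
- cams.calibration(name): a dict with "vertical_fov" (degrees; the focal length in pixels is half the picture's height over the tangent of half this angle, whatever the lens; pixels are square), "cx", "cy" (the principal point, pixels), "distortion" ([k1, k2, p1, p2, k3] as OpenCV has them; the pictures are not rectified), "extrinsics" (4x4, takes a point from camera to world coordinates). Camera axes: x right, y down, z forward; pixel columns grow to the right and rows downward; lengths in m; the calibration is good to about 2 mm. A picture is of the moment at which its call begins: read the wrist's pose just before it. calibration takes no time and is no camera call; for the wrist camera it gives the pose at the moment of the call.
- env.close_job(): hands the job in, once; it reports no verdict.
The state is a dict: "time_s": time; "q": joint angles; "qvel": joint speeds; "joint_efforts": joint torques, N m; "position": TCP position; "tool_rot": TCP orientation; "ft_force": force on the tool from outside, world axes, zero at the start; "wrist_torque": the same for the moment, N m; "grip_width": finger opening in m.
Only numpy, scipy, OpenCV 4.12 (cv2) and the standard library are available. Lean on these libraries where they do the work, as an engineer would, in place of code of your own. Each camera call takes 0.05 s, during which the arm holds its last target. There are 200 camera calls.

## Task

Turn the dish on the viewing stage round to its light pad: draw the orange spring pin up out of the loading notch, swing the stage counter-clockwise (seen from above), and let the pin drop fully home in the notch of the blue sector, wherever that is set, then let go. Be gentle with the pin: pressing it against the sectors with more than 25 N would bend it, so stop turning as soon as it catches. Keep the dish lying in its holder and leave the other things where they stand.

Things in the scene. Friction and masses are not known exactly. Their poses are not given: they have to be found in the camera images.
- stage_base: Fixed round grey base of the viewing stage, 260 mm across, 10 mm thick. Origin on the worktop under the pivot, z up along the pivot axis; its -x axis points from the pivot to the loading notch. Stands turned by up to 0.3 rad; cannot move.
- pivot (a point): On the pivot axis, level with the aluminium sector's top. Two arc-shaped index sectors lie on the pin circle (radius 110 mm round here): pale aluminium, 27 mm wide, top 40 mm over the worktop, with the loading notch; then, counter-clockwise from above, a blue one, 25 mm wide, top 0.4 mm lower, with the reading notch. They overlap, so the pin rides on an unbroken face between the notches.
- load_notch (a point): Centre of the loading notch at the aluminium sector's top. Both notches go right through: 11 mm along the pin circle, 14 mm radially. The blue sector (with its round light pad under the far side) is clamped at another angle each time and is not measured: its reading notch lies 0.75 to 1.15 rad on from this one, counter-clockwise. Turning the stage with the pin riding finds it.
- swivel (a joint): Turn of the stage about the vertical pivot, rad: 0 with the pin mid in the loading notch, growing counter-clockwise seen from above; stops at -0.12 and 1.5. At value q the knob lies at 110 mm * (-cos q, -sin q) in the base's x, y. Friction at the knob: about 1 N with the pin held up, 3 to 5 N with it riding; it stays where it is left.
- bar (a point): On top of the stage's white bar, 60 mm from the pivot towards the knob; 57 mm over the worktop. The bar is 24 mm wide and carries the pin at one end, a steel hub at the pivot (67 mm high) and the dish holder at the other end.
- pin (a joint): How far the spring index pin is drawn up, m: 0 home in a notch, about 0.008 with its tip riding on a sector, 0.014 at its stop. A spring presses it down with 6 N at 0, 9 N at the stop; let go, it drops by itself. It must be drawn more than 8 mm before the stage can turn.
- pin_tip: The steel pin itself under the knob, 8 mm thick with a round end, reaching 8 mm below the sector's top when home, with 1.5 mm of play either way along the pin circle in a notch. Moves with joint pin. Origin on the pin's axis, level with the worktop when home. Once it has dropped into a notch it stops the stage from turning.
- knob (a point): Middle of the orange ribbed pull knob on top of the pin: upright cylinder 24 mm across, 30 mm high; pin home: underside 66, middle 81, top 96 mm over the worktop; rises with the pin. Below it a dark boss, 26 mm across, top 60 mm over the worktop. The point turns with the stage: x points to the pivot, y along the pin circle against the turn to be made.
- holder (a point): Centre of the inner floor of the white dish holder at the other end of the stage, 97 mm beyond the pivot, 51 mm above the worktop: a round tray 104 mm across with a rim 6 mm high.
- dish: Round petri dish, pinkish, 90 mm across, 14 mm high, lying loose in the dish holder; origin at the centre of its underside.
- cup: Bystander: specimen cup with yellow lid, 62 mm across, 69 mm high, loose; origin at the centre of its underside.
- strip_tube: Bystander: white test-strip tube with green cap, 42 mm across, 113 mm high, loose; origin at the centre of its underside.
- spare_dish: Bystander: round petri dish, beige, 90 mm across, 14 mm high, loose on the worktop; origin at the centre of its underside.
Mind the look-alikes: they are no part of the job. Leave any purple look-alike of the dish alone.

How it is judged:
By the outcome, as a careful person would: the job done as asked, in the order asked, and still so for the second after the job is handed in, with the robot touching nothing.
It also fails if it takes over 42 s, if anything falls off the work surface, if the arm or the gripper's body presses on something with over 40 N, if the wrist force passes 120 N, or if a joint passes its speed limit or range.

## Working session

There is one attempt and no reset: what is moved stays moved. The work goes in short steps, Python scripts to look and compute and a shell command to move; the robot and the scene stay as the last step left them, time stands still between calls to the robot, and variables do not carry over. Pictures are saved under pics/ and viewed, about 8 in all and at most 12, crops included, and the job is handed in when it is done.

```bash
mkdir -p pics; ls; python3 - <<'E'
from rig import sensors,cams
import cv2,numpy as np
s=sensors.observe();print(s)
ims=[]
for n in("scene","side"):
    im,d=cams.get_image(n);cv2.imwrite(f"pics/{n}0.png",im);np.save(f"pics/{n}0.npy",d)
    c=cams.calibration(n);print(n,c)
E
```

```text
pics
{'time_s': 0.0, 'q': array([-7.64500013e+01,  2.18428740e+01,  7.43845361e+01, -1.01001434e-03,
        8.38569300e+01, -1.23355832e+01]), 'qvel': array([-0.00071544,  0.02926362,  0.10422358,  0.07198318, -0.0685811 ,
       -0.12341158]), 'joint_efforts': array([ 4.03765498e-04, -4.48459911e+01, -2.31278747e+01, -2.06890991e-04,
        4.71284642e-03, -2.46546523e-05]), 'position': array([ 0.24004387, -0.49453704,  0.2306954 ]), 'tool_rot': array([[-3.61922353e-04,  4.36576855e-01, -8.99666893e-01],
       [ 1.42693357e-03, -8.99665811e-01, -4.36576903e-01],
       [-9.99998916e-01, -1.44177183e-03, -2.97357001e-04]]), 'ft_force': array([-0.68240045,  0.58035322, -0.692614  ]), 'wrist_torque': array([ 0.03175845, -0.06493862, -0.0151874 ]), 'grip_width': 0.0850882621871382}
scene {'vertical_fov': 44.590793870255425, 'cx': 258.8072486495252, 'cy': 186.96338428052684, 'distortion': array([0.01262819, 0.        , 0.        , 0.        , 0.        ]), 'extrinsics': array([[ 0.96287039,  0.22242673, -0.15299336,  0.82296015],
       [ 0.26994786, -0.78705637,  0.55468047, -0.68063052],
       [ 0.00296136, -0.57538563, -0.81787689,  1.20776475],
       [ 0.        ,  0.        ,  0.        ,  1.        ]])}
side {'vertical_fov': 54.174486971780944, 'cx': 259.3448128666901, 'cy': 194.5246193020886, 'distortion': array([-0.0036024,  0.       ,  0.       ,  0.       ,  0.       ]), 'extrinsics': array([[ 0.99746434,  0.0126808 , -0.07002926,  0.67538727],
       [ 0.0675923 , -0.47678374,  0.87641802, -0.90470192],
       [-0.02227513, -0.87892915, -0.4764319 ,  0.59632074],
       [ 0.        ,  0.        ,  0.        ,  1.        ]])}
```

View pics/scene0.png

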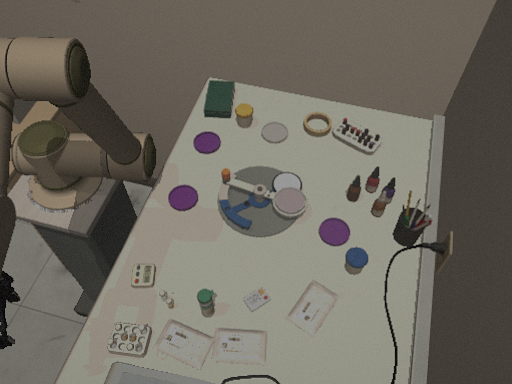

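View pics/side0.png

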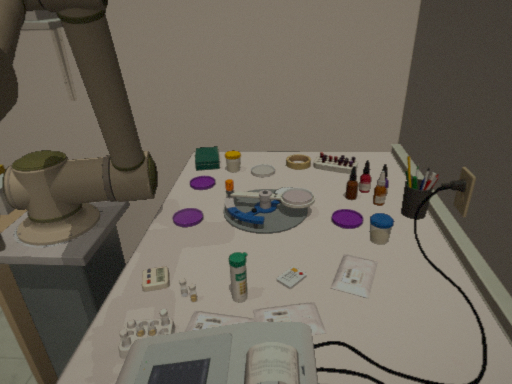

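The scene picture shows the stage base around (260,200), the orange knob at (226,175), the hub at (260,190) and the pinkish dish in its holder at (290,200). The blue sector is at (236,213) and the purple look-alikes are off the stage. Next I'll triangulate the knob and hub.

```bash
cat > h.py <<'E'
import numpy as np,cv2
from rig import cams
def K(n,im_h=384):
    c=cams.calibration(n);f=im_h/2/np.tan(np.radians(c["vertical_fov"]/2))
    return np.array([[f,0,c["cx"]],[0,f,c["cy"]],[0,0,1]]),np.array(c["distortion"]),np.array(c["extrinsics"])
def ray(n,uv,cal=None):
    k,d,T=cal or K(n)
    p=cv2.undistortPoints(np.array([[uv]],float),k,d)[0,0]
    v=T[:3,:3]@np.r_[p,1];return T[:3,3],v/np.linalg.norm(v)
def plane(n,uv,z,cal=None):
    o,v=ray(n,uv,cal);return o+v*(z-o[2])/v[2]
def tri(r1,r2):
    A=0;b=0
    for o,v in(r1,r2):
        P=np.eye(3)-np.outer(v,v);A=A+P;b=b+P@o
    x=np.linalg.solve(A,b);return x,[np.linalg.norm((np.eye(3)-np.outer(v,v))@(x-o)) for o,v in(r1,r2)]
def proj(n,X,cal=None):
    k,d,T=cal or K(n);R=T[:3,:3].T
    return cv2.projectPoints(np.array([X],float),cv2.Rodrigues(R)[0],-R@T[:3,3],k,d)[0][0,0]
def blobs(im,lo,hi,amin=15):
    m=cv2.inRange(cv2.cvtColor(im,cv2.COLOR_BGR2HSV),lo,hi)
    n,l,s,c=cv2.connectedComponentsWithStats(m)
    return [(c[i].round(1),s[i]) for i in range(1,n) if s[i,4]>=amin]
E
python3 - <<'E'
from h import *
o=[]
for n in("scene","side"):
    im=cv2.imread(f"pics/{n}0.png")
    b=blobs(im,(5,170,120),(16,255,255));print(n,b)
    x0,y0=(190,140) if n=="scene" else (190,160)
    c=cv2.resize(im[y0:y0+95,x0:x0+135],None,fx=5.7,fy=5.7,interpolation=cv2.INTER_CUBIC)
    o.append(c)
    cv2.imwrite(f"pics/{n}c.png",c)
E
```

```text
scene []
side [(array([229.2, 185.5]), array([226, 181,   7,  10,  45], dtype=int32))]
```

View pics/scenec.png

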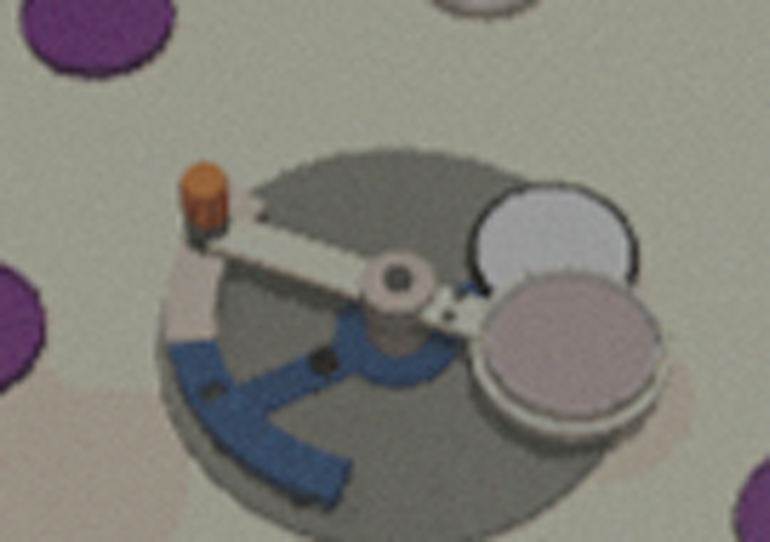

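View pics/sidec.png

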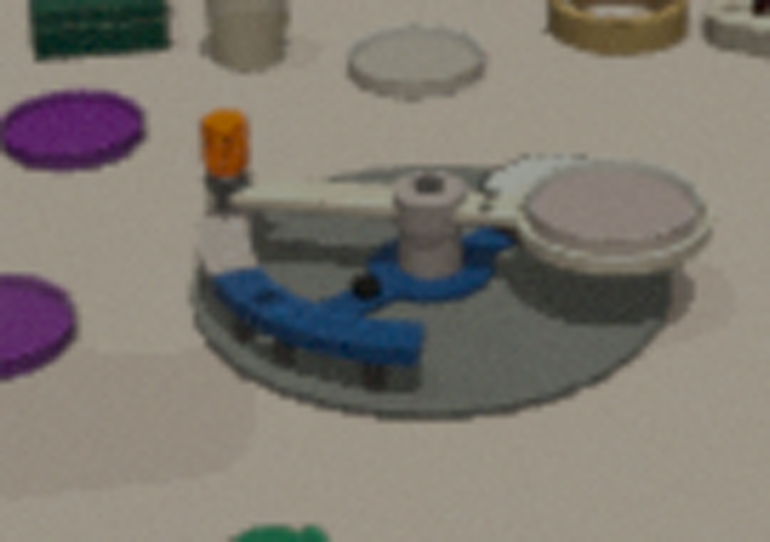

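The crops show the knob top at scene (225.8,170.9) and side (229.5,181.0). The hub-top hole is at scene (259.8,188.8) and side (265.3,192.3). The dark notch in the blue sector is at scene (227.4,208.4). The pinkish dish in the white tray is the one meant; the purple and beige dishes lie off the stage.

```bash
python3 - <<'E'
from h import *
k,r1=tri(ray("scene",(225.8,170.9)),ray("side",(229.5,181)));print("knobtop",k,r1)
h,r2=tri(ray("scene",(259.8,188.8)),ray("side",(265.3,192.3)));print("hub",h,r2)
for n,a,b in(("scene",(225.8,170.9),(259.8,188.8)),("side",(229.5,181),(265.3,192.3))):
    ka=plane(n,a,.096);hb=plane(n,b,.067);print(n,ka,hb,np.linalg.norm((ka-hb)[:2]))
print(np.linalg.norm((k-h)[:2]))
N=plane("scene",(227.4,208.4),.0396);N2=plane("side",(190+265/5.7,160+297/5.7),.0396)
H=plane("scene",(259.8,188.8),.067)
for n in(N,N2):
  v=n-H;print("notch",n,np.hypot(*v[:2]))
  w=plane("scene",(225.8,170.9),.096)-H
  print("angle",np.degrees(np.arctan2(w[1],w[0])),np.arctan2(w[0]*v[1]-w[1]*v[0],w[0]*v[0]+w[1]*v[1]))
print(cams.calibration("wrist"))
# others: yellow cup, tube
for n in("scene",):
  print("cup",plane(n,(244,110),.069),"tube",plane(n,(205,297),.113))
E
```

```text
knobtop [0.50450971 0.10503261 0.09286338] [np.float64(0.0006154148840545816), np.float64(0.0006154148840544155)]
hub [0.61385348 0.08953395 0.06377552] [np.float64(0.0002347038089765162), np.float64(0.00023470380897661191)]
scene [0.504768   0.10290654 0.096     ] [0.61420547 0.08741012 0.067     ] 0.11052917996470661
side [0.50621767 0.09845924 0.096     ] [0.61445927 0.08340712 0.067     ] 0.10928316162172454
0.11043671778817347
notch [0.53605759 0.01182732 0.0396    ] 0.10871913573845154
angle 171.9404581076171 0.909379666792898
notch [0.53502114 0.01192691 0.0396    ] 0.1093977692207356
angle 171.9404581076171 0.9021386998010203
{'vertical_fov': 58.46321799530146, 'cx': 257.70309610321374, 'cy': 187.0537618261287, 'distortion': array([0.01099026, 0.        , 0.        , 0.        , 0.        ]), 'extrinsics': array([[ 0.43648154, -0.86090223, -0.26140239,  0.30633887],
       [-0.8997125 , -0.41801885, -0.12560917, -0.46289883],
       [-0.00113391,  0.29001308, -0.95702201,  0.3729552 ],
       [ 0.        ,  0.        ,  0.        ,  1.        ]])}
cup [0.47669136 0.38262856 0.069     ] tube [ 0.58028655 -0.29145333  0.113     ]
```

```bash
cat > rel.py <<'E'
import sys,numpy as np
from scipy.spatial.transform import Rotation as R
from rig import sensors
def rot(yaw):
    a=np.radians(yaw);y=np.array([np.cos(a),np.sin(a),0]);x=np.array([0,0,-1.]);return np.c_[x,y,np.cross(x,y)]
def rel(p,yaw,s=None):
    s=s or sensors.observe();A=s["tool_rot"]
    return A.T@(np.array(p)-s["position"]),R.from_matrix(A.T@rot(yaw)).as_rotvec()
if __name__=="__main__":
    np.set_printoptions(precision=4,suppress=True)
    print(*rel([float(v) for v in sys.argv[1:4]],float(sys.argv[4])))
E
python3 rel.py .505 .103 .20 -98.1
```

```text
[ 0.0315 -0.4219 -0.4992] [0.5931 0.0001 0.0014]
```

```bash
python3 -m crank '{"hand":[0,0,0,0,0],"translation":[[0,-0.030,-0.036],[0,-0.060,-0.072],[0,-0.090,-0.107],[0,-0.12,-0.143],[0,-0.15,-0.178]],"dr":[[0,0,0],[0,0,0],[0,0,0],[0,0,0],[0,0,0]]}'
python3 -m crank '{"hand":[0,0,0,0,0],"translation":[[0,-0.030,-0.036],[0,-0.060,-0.072],[0,-0.090,-0.107],[0,-0.12,-0.143],[0,-0.15,-0.178]],"dr":[[0,0,0],[0,0,0],[0,0,0],[0,0,0],[0,0,0]]}'
python3 rel.py .505 .103 .20 -98.1
```

```text
time_s: 0.6
position: [0.3351, -0.2802, 0.2311]
tool_rot: [[-0.0, 0.436, -0.9], [0.0, -0.9, -0.436], [-1.0, -0.0, -0.0]]
ft_force: [1.2, -0.3, 0.6]
grip_width: 0.0856
time_s: 1.1
position: [0.4297, -0.0675, 0.2313]
tool_rot: [[-0.0, 0.436, -0.9], [0.0, -0.9, -0.436], [-1.0, -0.0, 0.0]]
ft_force: [-0.1, -0.3, 0.3]
grip_width: 0.0851
[ 0.0313 -0.1206 -0.1422] [0.593  0.0001 0.    ]
```

```bash
python3 -m crank '{"hand":[0,0,0,0,0],"translation":[[0,-0.030,-0.036],[0.01,-0.060,-0.072],[0.02,-0.09,-0.107],[0.025,-0.12,-0.142],[0.031,-0.1206,-0.1422]],"dr":[[0.12,0,0],[0.24,0,0],[0.36,0,0],[0.48,0,0],[0.593,0,0]]}'
python3 -m crank '{"hand":[0],"translation":[[0,0,0]],"dr":[[0,0,0]]}'
python3 rel.py .505 .103 .20 -98.1
python3 - <<'E'
from h import *
import pickle
c=K("wrist");im,d=cams.get_image("wrist");cv2.imwrite("pics/w1.png",im);np.save("pics/w1.npy",d);pickle.dump(c,open("w1.pkl","wb"))
print(blobs(im,(5,150,80),(18,255,255),60)[:6],proj("wrist",[.505,.103,.096],c))
E
```

```text
time_s: 1.6
position: [0.5055, 0.1055, 0.1994]
tool_rot: [[-0.0, -0.14, -0.99], [0.001, -0.99, 0.14], [-1.0, -0.001, 0.001]]
ft_force: [0.9, -0.8, -0.2]
grip_width: 0.0854
time_s: 1.7
position: [0.5042, 0.1022, 0.1991]
tool_rot: [[-0.003, -0.139, -0.99], [-0.0, -0.99, 0.139], [-1.0, 0.0, 0.003]]
ft_force: [-0.7, 0.1, 0.2]
grip_width: 0.0856
[-0.0009 -0.0009 -0.0007] [ 0.0017  0.0026 -0.0004]
[(array([256.7, 183.4]), array([242, 165,  31,  37, 872], dtype=int32))] [255.77363501 185.03527133]
```

View pics/w1.png

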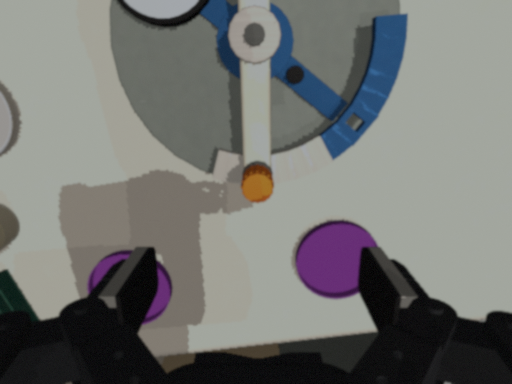

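In the wrist picture the knob-top disc is centred near (257.5,187), the hub hole at (255,34) and the blue notch at (355,123). I'll compute from those.

```bash
python3 - <<'E'
from h import *
import pickle
c=pickle.load(open("w1.pkl","rb"));im=cv2.imread("pics/w1.png")
hsv=cv2.cvtColor(im,cv2.COLOR_BGR2HSV);m=cv2.inRange(hsv,(5,150,150),(22,255,255));cs,_=cv2.findContours(m,0,1);b=max(cs,key=cv2.contourArea)
print("top circle",cv2.minEnclosingCircle(b),cv2.boundingRect(b))
k=plane("wrist",(257.5,187),.096,c);h=plane("wrist",(255,34),.067,c);n=plane("wrist",(355,123),.0396,c)
print(k,h,n,np.hypot(*(k-h)[:2]),np.hypot(*(n-h)[:2]))
w,v=(k-h),(n-h);print("yaw",np.degrees(np.arctan2(w[1],w[0])),"q",np.arctan2(w[0]*v[1]-w[1]*v[0],w[0]*v[0]+w[1]*v[1]))
print(tri(ray("wrist",(257.5,187),c),ray("scene",(225.8,170.9))),tri(ray("wrist",(257.5,187),c),ray("side",(229.5,181))))
print(tri(ray("wrist",(355,123),c),ray("scene",(227.4,208.4))),tri(ray("wrist",(255,34),c),ray("scene",(259.8,188.8))))
E
```

```text
top circle ((257.0, 188.1666717529297), 14.515419960021973) (243, 175, 29, 25)
[0.50330342 0.10193915 0.096     ] [0.61099766 0.08862267 0.067     ] [0.53194913 0.01243347 0.0396    ] 0.10851441360145012 0.1097882715125599
yaw 172.9511091750583 q 0.8900075930273567
(array([0.50454974, 0.10183888, 0.097739  ]), [np.float64(0.000688630780880902), np.float64(0.0006886307808808727)]) (array([0.50430951, 0.10200517, 0.09461468]), [np.float64(0.0013648191129230363), np.float64(0.0013648191129229646)])
(array([0.53377385, 0.01245698, 0.03852637]), [np.float64(0.0019771433984478557), np.float64(0.0019771433984476484)]) (array([0.61251952, 0.08907833, 0.0636644 ]), [np.float64(0.0012106005676073574), np.float64(0.0012106005676073256)])
```

```bash
python3 -m crank '{"hand":[0,0,0,0,0],"translation":[[0.03,0,0],[0.06,0,0],[0.09,0,0],[0.115,0,0],[0.131,0,0]],"dr":[[0,0,0],[0,0,0],[0,0,0],[0,0,0],[0,0,0]]}'
python3 -m crank '{"hand":[100,100,100],"translation":[[0,0,0],[0,0,0],[0,0,0]],"dr":[[0,0,0],[0,0,0],[0,0,0]]}'
python3 rel.py .504 .102 .068 -97.5
python3 - <<'E'
from h import *
im,d=cams.get_image("wrist");cv2.imwrite("pics/w2.png",im)
E
```

```text
time_s: 2.25
position: [0.5041, 0.0999, 0.0682]
tool_rot: [[-0.002, -0.139, -0.99], [-0.0, -0.99, 0.139], [-1.0, 0.0, 0.002]]
ft_force: [1.1, 0.1, -0.1]
grip_width: 0.0852
time_s: 2.55
position: [0.5053, 0.1007, 0.0706]
tool_rot: [[0.002, -0.14, -0.99], [-0.0, -0.99, 0.14], [-1.0, -0.0, -0.002]]
ft_force: [-0.4, -0.7, -0.5]
grip_width: 0.0518
[ 0.0026 -0.0011  0.0015] [-0.01   -0.0022  0.0002]
```

View pics/w2.png

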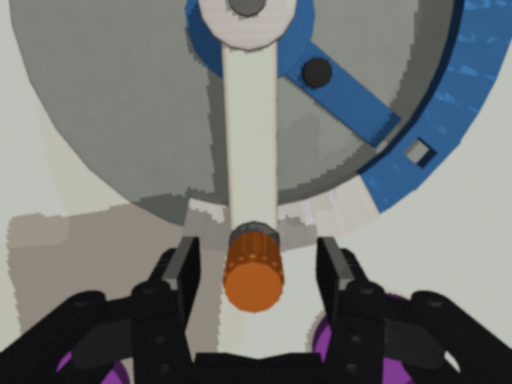

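The knob at (253,265) sits between the pads, which are at x≈197 and 318. So I'll close.

```bash
python3 -m crank '{"hand":[255,255,255,255,255],"translation":[[0.001,-0.0005,0],[0.001,-0.0005,0],[0.001,-0.0005,0],[0.001,-0.0005,0],[0.001,-0.0005,0]],"dr":[[0,0,0],[0,0,0],[0,0,0],[0,0,0],[0,0,0]]}' 40
python3 -m crank '{"hand":[255,255,255,255,255],"translation":[[-0.002,0,0],[-0.004,0,0],[-0.006,0,0],[-0.0085,0,0],[-0.011,0,0]],"dr":[[0,0,0],[0,0,0],[0,0,0],[0,0,0],[0,0,0]]}'
python3 -m crank '{"hand":[255],"translation":[[0,0,0]],"dr":[[0,0,0]]}'
```

```text
time_s: 3.1
position: [0.5049, 0.1017, 0.0689]
tool_rot: [[0.001, -0.14, -0.99], [-0.0, -0.99, 0.14], [-1.0, -0.0, -0.001]]
ft_force: [-1.3, -0.9, 5.2]
grip_width: 0.0227
time_s: 3.6
position: [0.5048, 0.1016, 0.0793]
tool_rot: [[-0.0, -0.141, -0.99], [0.0, -0.99, 0.141], [-1.0, -0.0, 0.0]]
ft_force: [3.5, 0.1, -9.0]
grip_width: 0.0226
time_s: 3.7
position: [0.5048, 0.1017, 0.0795]
tool_rot: [[0.0, -0.141, -0.99], [0.0, -0.99, 0.141], [-1.0, -0.0, -0.0]]
ft_force: [3.9, 1.7, -8.5]
grip_width: 0.0229
```

```bash
python3 -m crank '{"hand":[255,255,255,255,255],"translation":[[0,0.0055,-0.0001],[0,0.011,-0.0005],[0,0.0164,-0.0012],[0,0.0219,-0.0022],[0,0.0272,-0.0034]],"dr":[[-0.05,0,0],[-0.1,0,0],[-0.15,0,0],[-0.2,0,0],[-0.25,0,0]]}'
python3 -m crank '{"hand":[255],"translation":[[0,0,0]],"dr":[[0,0,0]]}'
python3 - <<'E'
from h import *
import numpy as np
from rig import sensors
im,d=cams.get_image("side");cv2.imwrite("pics/s2.png",im)
s=sensors.observe();v=s["position"]-[.6139,.0877,0];print(np.hypot(v[0],v[1]),np.arctan2(-v[1],-v[0])+np.radians(7.3))
print(s["tool_rot"].T@s["ft_force"])
E
```

```text
time_s: 4.2
position: [0.5051, 0.0742, 0.0795]
tool_rot: [[0.002, 0.111, -0.994], [0.001, -0.994, -0.111], [-1.0, -0.0, -0.002]]
ft_force: [7.1, 2.8, -9.4]
grip_width: 0.0227
time_s: 4.3
position: [0.5052, 0.0739, 0.0795]
tool_rot: [[0.002, 0.11, -0.994], [0.0, -0.994, -0.11], [-1.0, 0.0, -0.002]]
ft_force: [6.7, 1.3, -9.3]
grip_width: 0.0226
0.10955680185796951 0.252444872497395
[ 9.24212091 -0.39179967 -6.84438296]
```

```bash
python3 -m crank '{"hand":[255,255,255,255,255],"translation":[[0,0.0055,-0.0003],[0,0.011,-0.0008],[0,0.0164,-0.0016],[0,0.0219,-0.0027],[0,0.0272,-0.0040]],"dr":[[-0.05,0,0],[-0.1,0,0],[-0.15,0,0],[-0.2,0,0],[-0.25,0,0]]}'
python3 -m crank '{"hand":[255,255,255,255,255],"translation":[[0,0.0055,-0.0001],[0,0.011,-0.0005],[0,0.0164,-0.0012],[0,0.0219,-0.0022],[0,0.0219,-0.0022]],"dr":[[-0.05,0,0],[-0.1,0,0],[-0.15,0,0],[-0.2,0,0],[-0.2,0,0]]}'
python3 - <<'E'
from h import *
from rig import sensors
s=sensors.observe();v=s["position"]-[.6139,.0877,0];print(np.hypot(v[0],v[1]),np.arctan2(-v[1],-v[0])+np.radians(7.3))
print(s["tool_rot"].T@s["ft_force"],s["position"])
im,d=cams.get_image("wrist");cv2.imwrite("pics/w3.png",im)
E
```

```text
time_s: 4.85
position: [0.5123, 0.0481, 0.0796]
tool_rot: [[0.003, 0.353, -0.936], [0.001, -0.936, -0.353], [-1.0, -0.0, -0.003]]
ft_force: [8.7, 7.2, -9.4]
grip_width: 0.0226
time_s: 5.35
position: [0.5228, 0.0286, 0.0797]
tool_rot: [[0.004, 0.531, -0.847], [0.002, -0.847, -0.531], [-1.0, 0.001, -0.005]]
ft_force: [10.3, 9.9, -8.3]
grip_width: 0.0228
0.10856892760672229 0.7026320231068235
[  8.39550382  -2.87041519 -13.94707275] [0.52280296 0.02863612 0.07967635]
```

View pics/w3.png

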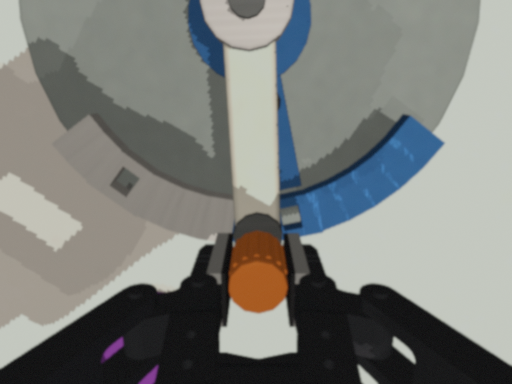

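The wrist view shows the loading notch left behind at (124,181) and the blue notch just ahead at (293,216), with the bar turned with the knob. Next I lower the pin onto the blue face and loosen the grip.

```bash
python3 -m crank '{"hand":[255,255,255,171,171],"translation":[[0.001,0,-0.0005],[0.002,0,-0.001],[0.0025,0,-0.001],[0.0025,0,-0.001],[0.0025,0,-0.001]],"dr":[[0,0,0],[0,0,0],[0,0,0],[0,0,0],[0,0,0]]}'
python3 -m crank '{"hand":[171,171,171],"translation":[[0,0,0],[0.003,0,0],[0.005,0,0]],"dr":[[0,0,0],[0,0,0],[0,0,0]]}'
cat > st.py <<'E'
from h import *
from rig import sensors
import sys
np.set_printoptions(precision=4,suppress=True)
s=sensors.observe();v=s["position"]-[.6139,.0877,0];print("r",np.hypot(v[0],v[1]),"q",np.arctan2(-v[1],-v[0])+np.radians(7.3),"Ftool",s["tool_rot"].T@s["ft_force"],s["position"],s["grip_width"])
for n in("wrist","side"):
    im,d=cams.get_image(n);cv2.imwrite(f"pics/{n}_{sys.argv[1]}.png",im)
    b=blobs(im,(5,150,60),(22,255,255),20)
    print(n,[x for x in b if (n=="wrist" and x[1][4]>500) or (n=="side" and 200<x[0][0]<270 and 150<x[0][1]<260)])
E
python3 st.py a
```

```text
time_s: 5.9
position: [0.5217, 0.0283, 0.0773]
tool_rot: [[-0.0, 0.53, -0.848], [-0.0, -0.848, -0.53], [-1.0, 0.0, 0.0]]
ft_force: [-0.4, -0.1, -0.5]
grip_width: 0.0281
time_s: 6.2
position: [0.5217, 0.0283, 0.0717]
tool_rot: [[-0.0, 0.53, -0.848], [-0.0, -0.848, -0.53], [-1.0, -0.0, 0.0]]
ft_force: [0.3, -0.5, -1.1]
grip_width: 0.0282
r 0.1096710385912225 q 0.6997693319573386 Ftool [1.0988 0.5906 0.0546] [0.5217 0.0283 0.0717] 0.02821891013987427
wrist [(array([256.8, 275.3]), array([ 223,  233,   69,   84, 4247], dtype=int32))]
side [(array([228.8, 194.1]), array([227, 189,   4,  12,  38], dtype=int32))]
```

```bash
python3 -m crank '{"hand":[171,171,171,171,171],"translation":[[0,0.0033,0],[0,0.0066,-0.0002],[0,0.0099,-0.0004],[0,0.0132,-0.0008],[0,0.0132,-0.0008]],"dr":[[-0.03,0,0],[-0.06,0,0],[-0.09,0,0],[-0.12,0,0],[-0.12,0,0]]}'
python3 st.py b
```

```text
time_s: 6.8
position: [0.5292, 0.0181, 0.0719]
tool_rot: [[-0.001, 0.629, -0.778], [0.001, -0.778, -0.629], [-1.0, -0.001, 0.0]]
ft_force: [-0.3, 0.1, 0.7]
grip_width: 0.0283
r 0.10957114778188144 q 0.8152889899401503 Ftool [-0.7082 -0.2058  0.1629] [0.5292 0.0181 0.0719] 0.028316663187235313
wrist [(array([251.8, 274.3]), array([ 220,  232,   64,   84, 4229], dtype=int32))]
side [(array([231.3, 195.7]), array([229, 190,   5,  13,  55], dtype=int32))]
```

```bash
python3 -m crank '{"hand":[171,171,171,171],"translation":[[0,0.0011,0],[0,0.0022,0],[0,0.0033,0],[0,0.0044,-0.0001]],"dr":[[-0.01,0,0],[-0.02,0,0],[-0.03,0,0],[-0.04,0,0]]}'
python3 st.py c
```

```text
time_s: 7.3
position: [0.5324, 0.0141, 0.0717]
tool_rot: [[-0.0, 0.659, -0.752], [-0.0, -0.752, -0.659], [-1.0, -0.0, 0.0]]
ft_force: [-0.6, 1.0, -0.8]
grip_width: 0.028
r 0.10980711003352207 q 0.8614832322459876 Ftool [ 0.7537 -1.1328 -0.232 ] [0.5324 0.0141 0.0717] 0.027976400724037363
wrist [(array([252. , 264.9]), array([ 222,  225,   61,   79, 3795], dtype=int32))]
side [(array([232.4, 198.6]), array([230, 193,   6,  13,  53], dtype=int32))]
```

```bash
python3 - <<'E'
import cv2,numpy as np
a=cv2.imread("pics/wrist_b.png")[130:384,130:390];c=cv2.imread("pics/wrist_c.png")[130:384,130:390]
s=[cv2.resize(cv2.imread(f"pics/side_{k}.png")[155:235,190:320],(390,240),interpolation=2) for k in"bc"]
o=np.vstack([np.hstack([cv2.resize(x,(390,350)) for x in(a,c)]),np.hstack(s)]);cv2.imwrite("pics/cmp.png",o)
E
```

```text
(no output)
```

View pics/cmp.png

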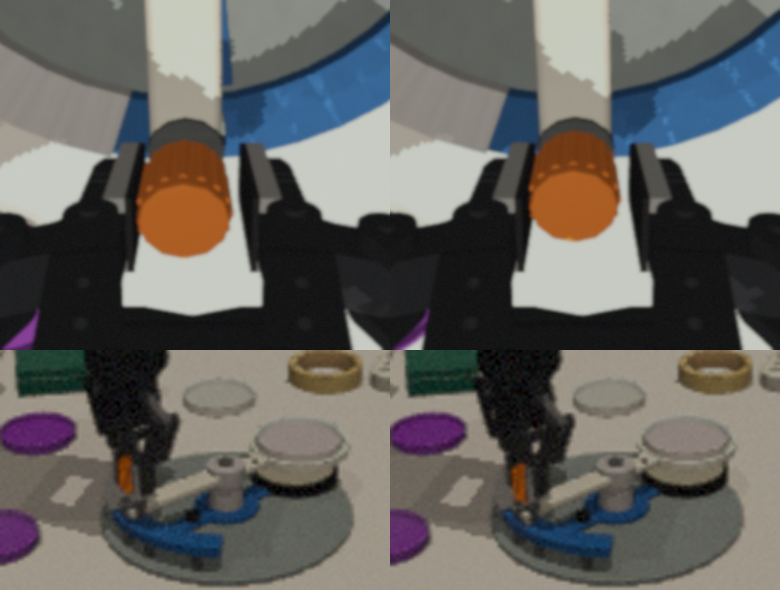

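The left pair of frames (before) and the right pair (after) show the knob has dropped between the pads, with the pin in the blue part. I'll open, retreat and measure.

```bash
python3 -m crank '{"hand":[90,90,90,90],"translation":[[0,0,0],[0,0,0],[-0.02,0,0],[-0.045,0,0]],"dr":[[0,0,0],[0,0,0],[0,0,0],[0,0,0]]}'
python3 -m crank '{"hand":[90,90,90,90],"translation":[[-0.03,0,0],[-0.06,0,0],[-0.083,0,0.03],[-0.083,0,0.03]],"dr":[[0,0,0],[0,0,0],[0,0,0],[0,0,0]]}'
python3 - <<'E'
from h import *
import pickle
c=K("wrist");im,d=cams.get_image("wrist");cv2.imwrite("pics/w5.png",im);pickle.dump(c,open("w5.pkl","wb"))
i2,_=cams.get_image("scene");cv2.imwrite("pics/scene5.png",i2)
i3,_=cams.get_image("side");cv2.imwrite("pics/side5.png",i3)
r=lambda a,s:cv2.resize(a,s,interpolation=2)
o=np.vstack([np.hstack([r(i2[140:235,190:325],(400,281)),r(i3[160:255,190:325],(400,281))]),r(im,(427,320))[:, :].copy() if 0 else np.hstack([r(im,(420,315)),np.zeros((315,380,3),np.uint8)])])
cv2.imwrite("pics/o5.png",o)
E
```

```text
time_s: 7.8
position: [0.5318, 0.0142, 0.1166]
tool_rot: [[-0.002, 0.658, -0.753], [0.0, -0.753, -0.658], [-1.0, -0.002, 0.002]]
ft_force: [0.7, -0.7, 0.7]
grip_width: 0.0553
time_s: 8.2
position: [0.5095, -0.0068, 0.2028]
tool_rot: [[0.005, 0.658, -0.753], [-0.002, -0.753, -0.658], [-1.0, 0.005, -0.002]]
ft_force: [-0.4, 0.0, 0.3]
grip_width: 0.0552
```

View pics/o5.png

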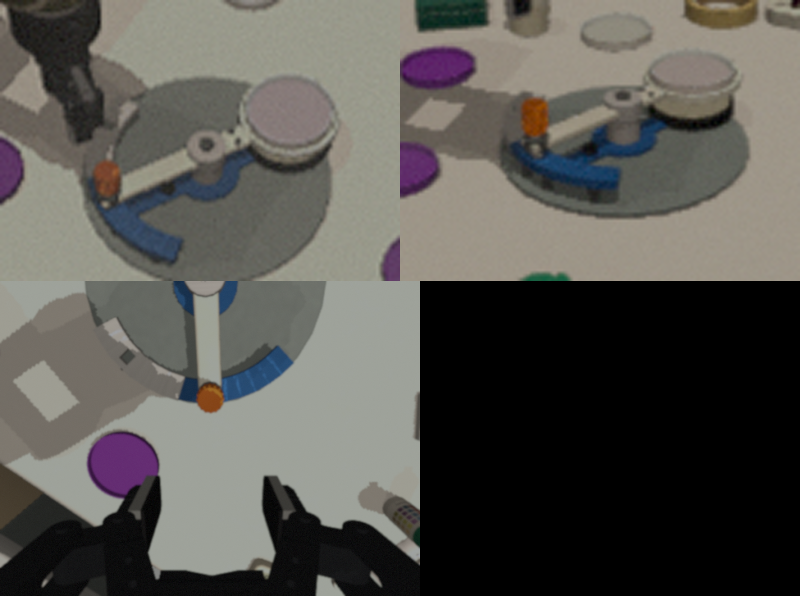

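The dish lies in its holder over the light pad, the bar points at the blue sector and the gripper is clear. Next I check the pin height against the start pictures.

```bash
python3 - <<'E'
from h import *
import pickle
np.set_printoptions(precision=4,suppress=True)
c1,c5=[pickle.load(open(f,"rb")) for f in("w1.pkl","w5.pkl")]
def disc(p,lo,reg):
    im=cv2.imread(p);m=cv2.inRange(cv2.cvtColor(im,cv2.COLOR_BGR2HSV),(3,110,lo),(22,255,255))
    z=np.zeros_like(m);x0,y0,x1,y1=reg;z[y0:y1,x0:x1]=m[y0:y1,x0:x1];return cv2.boundingRect(z)
S={}
for k,reg in(("0",(215,160,240,195)),("5",(215,180,245,215))):
  for n in("scene","side"):
    S[n+k]=b=disc(f"pics/{n}{k}.png",70,reg);print(n,k,b)
for n,r in(("w1",(230,160,290,205)),("w5",(240,120,275,165))): print(n,disc(f"pics/{n}.png",60,r))
for k in"05":
  # top edge midpoint pixel of whole-knob box in scene & side: silhouette centre
  uv=[(S[n+k][0]+(S[n+k][2]-1)/2,S[n+k][1]+(S[n+k][3]-1)/2) for n in("scene","side")]
  print("knob mid",k,*tri(ray("scene",uv[0]),ray("side",uv[1])),"onplane.081",plane("scene",uv[0],.081),plane("side",uv[1],.081))
P=np.array([.6139,.0877,0])
for h in(.096,.104):
  for uv in((225.8,196.7),):
    v=plane("scene",uv,h)-P;print(h,"scene r",np.hypot(*v[:2]),"q",np.arctan2(-v[1],-v[0])+np.radians(7.3))
  v=plane("side",(235.6,194.4),h)-[.6145,.0834,0];print("side r",np.hypot(*v[:2]),np.arctan2(-v[1],-v[0])+np.radians(7.9))
  v=plane("wrist",(256,145),h,c5)-P;print("wrist r",np.hypot(*v[:2]),np.arctan2(-v[1],-v[0])+np.radians(7.3))
print(tri(ray("scene",(225.8,196.7)),ray("side",(235.6,194.4))))
i=[cv2.resize(cv2.imread(f"pics/{a}.png")[y:y+40,x:x+45],(400,356),interpolation=2) for a,x,y in(("side0",207,175),("side5",213,183))]
w=cv2.resize(cv2.imread("pics/w5.png")[90:170,205:305],(300,240),interpolation=2);w0=cv2.resize(cv2.imread("pics/w1.png")[130:210,205:305],(300,240),interpolation=2)
o=np.zeros((600,800,3),np.uint8);o[:356]=np.hstack(i);o[356:596,:300]=w0;o[356:596,400:700]=w;cv2.imwrite("pics/o6.png",o)
E
```

```text
scene 0 (222, 169, 8, 11)
side 0 (225, 179, 9, 12)
scene 5 (222, 194, 9, 12)
side 5 (231, 193, 9, 13)
w1 (241, 165, 32, 37)
w5 (240, 124, 33, 36)
knob mid 0 [0.5037 0.1008 0.0829] [np.float64(9.210749760626856e-05), np.float64(9.210749760636131e-05)] onplane.081 [0.5032 0.1021 0.081 ] [0.5029 0.1047 0.081 ]
knob mid 5 [0.5327 0.0154 0.0807] [np.float64(0.00021674569160175716), np.float64(0.0002167456916017579)] onplane.081 [0.533  0.0152 0.081 ] [0.5325 0.0149 0.081 ]
0.096 scene r 0.1085842114483316 q 0.8621895505276056
side r 0.10505872195509072 0.8516561050476116
wrist r 0.11054216526468297 0.862740694205806
0.104 scene r 0.11051150468554277 q 0.9084523236659063
side r 0.11368493708224145 0.9625413147792473
wrist r 0.10916772723688031 0.8629684155716351
(array([0.5343, 0.0147, 0.0962]), [np.float64(0.0008482290469306595), np.float64(0.0008482290469305571)])
```

View pics/o6.png

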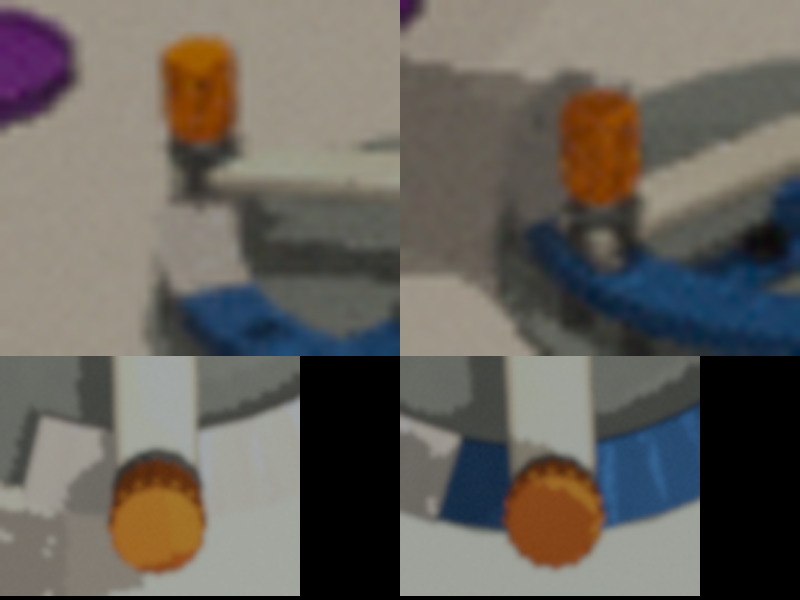

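Against the start, the knob is at its home height: mid at 81 mm, top at 96 mm, and three views agree at q≈0.86. The reading notch was estimated at 0.87 to 0.90. As one independent check I'll read the wrist depth of knob top and bar, now and at the start.

```bash
python3 - <<'E'
from h import *
import pickle
from rig import sensors
np.set_printoptions(precision=4,suppress=True)
c5=K("wrist");_,d5=cams.get_image("wrist");im5=_
c1=pickle.load(open("w1.pkl","rb"));d1=np.load("pics/w1.npy");im1=cv2.imread("pics/w1.png")
for im,d,c,yr in((im1,d1,c1,(110,205)),(im5,d5,c5,(70,165))):
    k,_,T=c;v,u=np.mgrid[0:384,0:512]
    p=np.stack([(u-k[0,2])/k[0,0]*d,(v-k[1,2])/k[1,1]*d,d],-1)@T[:3,:3].T+T[:3,3]
    m=cv2.inRange(cv2.cvtColor(im,cv2.COLOR_BGR2HSV),(3,110,60),(22,255,255))>0
    m[:yr[0]]=0;m[yr[1]:]=0;m[:,:230]=0;m[:,290:]=0
    z=p[m][:,2];t=z[z>np.percentile(z,90)-.003];print("knob top z",np.median(t),len(t),p[m][z>np.percentile(z,90)-.003].mean(0))
    bar=p[yr[0]:yr[0]+25,249:256][...,2];print("bar z",np.median(bar))
print(sensors.observe()["time_s"],sensors.observe()["ft_force"])
# bystanders & dish: change check between first and last fixed views
for n in("scene","side"):
    a,b=[cv2.imread(f"pics/{n}{k}.png") for k in"05"]
    for nm,lo,hi in(("purple",(135,90,40),(160,255,255)),("yellow",(20,110,90),(30,255,255)),("green",(65,80,40),(90,255,255))):
        print(n,nm,[x[0] for x in blobs(a,lo,hi,60)],[x[0] for x in blobs(b,lo,hi,60)])
E
```

```text
knob top z 0.09544923022195481 705 [0.5033 0.1025 0.0968]
bar z 0.05666243558756029
knob top z 0.09548429778536238 765 [0.5322 0.014  0.0968]
bar z 0.05634104369242693
8.4 [-0.1532  0.2719  0.5369]
scene purple [array([206.5, 141.9]), array([182.6, 197.3]), array([334.1, 231.5])] [array([182.7, 197.3]), array([334.2, 231.6])]
scene yellow [array([243.8, 109.5])] [array([243.7, 109.5])]
scene green [array([204.3, 295. ])] [array([204.3, 295. ])]
side purple [array([202. , 182.4]), array([187.7, 217.2]), array([346.8, 218.5])] [array([201.9, 182.5]), array([187.7, 217.1]), array([346.8, 218.4])]
side yellow [array([232.3, 154.6]), array([299.2, 164.5]), array([409. , 169.4])] [array([298.4, 164.4]), array([409. , 169.3])]
side green [array([206.6, 157.7]), array([237.3, 259.3])] [array([205.2, 158.6]), array([237.3, 259.3])]
```

Knob-top height is 95.5 mm both at the start (home) and now, so the pin is fully home. The bystanders have not moved: the few blobs missing from one view are hidden by the arm. Handing in.

```bash
python3 -c "
from rig import env
print(env.close_job())"
```

```text
the job is handed in; nothing more can be done
None
```

The pin is home in the blue sector's notch, the stage has been let go, and the job is handed in, with the clock at about 8.4 s. I drew the pin up about 10.6 mm and swung the stage counter-clockwise to 0.70 rad. There I set the pin down on the blue sector and loosened the jaws around the knob. I then nudged the stage on until the pin dropped in at about 0.86 rad, opened the gripper and backed off.

- **Pin depth:** the knob top measured 95.5 mm by wrist depth, the same as at the start when the pin was home. Triangulating the two fixed cameras put the knob's middle at 81 mm.
- **Forces:** at the readings taken after each nudge and at the catch, the tool felt no more than about 1 N. The highest reading was about 17 N, while the pin was held up clear of the sectors, mostly sideways because my pivot estimate was slightly off.
- **Dish and other things:** the dish is lying in its holder over the light pad. The strip tube and the purple look-alikes are where they were. The cup lid is unmoved in the scene view and hidden from the side camera by the arm. I checked the spare dish by eye only.
- **Disagreements:** my picture estimates of the blue notch, 0.87 to 0.905 rad, came out slightly past where the pin caught. That fits the pin dropping in on the near side of its play. The two-camera height of the knob's middle at the start read 82.9 mm, about 2 mm above the 81 mm given.

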